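Peel the top sorting tray off a clinging stack

TASK

Lift the loose aluminium cover off the stack of sorting trays by its black knob and lay it flat, knob up, on the wooden board, and let go of it. The blue top tray sticks in its nest, so take it by its orange tab and peel it: raise that one corner first while the opposite corner is still down, then lift the whole tray clear. Finish while holding the blue tray up by its tab, still and about level, at least 10 cm above where it lay, with the jars and steel blocks nearby left undisturbed.

Things in the scene. Friction and masses are not known exactly. Their poses are not given: they have to be found in the camera images.
- cover_knob (a point): Centre of the grip of the cover's black round knob: 24 mm diameter from 9 mm below to 12 mm above this point, thinner neck (18 mm) below that. 38 mm above the cover's underside, so 46 mm above the bench when the cover lies on the board; 29 mm above the sheet's upper face. z is the cover's upward axis; the sheet's corners lie on +-x and +-y.
- cover: The loose cover: 95 mm square aluminium sheet, 9 mm thick with the 5 mm locating block under it that sits in the top tray's mouth with about 2 mm play; 100 g; knob in the middle. Origin at the centre of its underside, z up.
- top_tab (a point): Grip point of the upright orange tab at one corner of the blue top tray. Tab: 10 mm thick along y, 16 mm along x, reaching 15 mm above this point and free on both y faces to 20 mm below it. x points outward from the tray's centre through the tab's corner, z up along the tab. Pinch it along y.
- top_centre (a point): Centre of the blue top tray (square rim 106 mm a side, 30 mm high, 60 g), 15 mm above its underside; x points to the tab, z up; the rim's corners lie on +-x and +-y. The tab point is 94 mm out along x and 35 mm higher.
- top_opposite (a point): The rim corner of the blue tray opposite the tab (on its -x diagonal, 72 mm from the centre, upper face); z up with the tray.
- top_tray: The same blue tray; origin at the centre of its underside, x towards the tab, z up. It stands loose on four short feet nested in the grey trays. Four leaf-spring catches, one at the middle of each side, lean in over its rim and each holds it down with about 2 to 5 N until that side has risen about 10 mm. When the tab is raised the tray pivots about its opposite side.
- board_top (a point): Centre of the upper face of the fixed wooden board, 190 mm (x) by 340 mm (y), 8 mm thick, lying on the bench to the right of the stack; z up.
- steel_block: Bystander: steel block 64 x 64 x 20 mm, origin under its centre.
- doming_block: Bystander: steel cube with domed hollows, 42 mm, origin under its centre.
- flux_jar: Bystander: small jar with a red lid, 53 mm diameter, 64 mm high, origin under its centre.
- bead_jar: Bystander: small jar of blue beads with a grey lid, 49 mm diameter, 57 mm high, origin under its centre.
- stack_base: Fixed stack: wooden plinth 130 mm square, 16 mm high, two grey trays fixed on it (rims 46 and 56 mm above the bench; the upper one has a grey tab opposite the orange one, top 91 mm above the bench), and the spring catches (tops 75 mm above the bench). Origin under its centre on the bench, x towards the orange tab. The blue tray's rim top lies 66 mm above it, its underside 36 mm.
Mind the look-alikes: they are no part of the job. There is more than one size of the cover; the job needs the largest.

How it is judged:
By the outcome, as a careful person would: the job done as asked, in the order asked, and still so for the second after the job is handed in, while the arm keeps its last pose, push and grip.
It also fails if it takes over 54 s, if anything falls off the work surface, if the arm or the gripper's body presses on something with over 40 N, if the wrist force passes 120 N, or if a joint passes its speed limit or range.

ROBOT

A 6-joint arm with a two-finger parallel gripper is mounted at the origin on a cart in front of the work surface, level with it; the furniture and walls round the work are solid. World frame = base frame: x ahead of the robot, y to its left, z up, the work surface at z = 0. Lengths are in m, angles in rad, forces in N, time in s.
With the tool pointing down it reaches from about 0.3 to 0.875 m from the base axis. Payload 6.4 kg.
Tool frame: the origin (TCP) lies at the very end of the fingers, on their centre line; the grasp point (between the pads) lies 19 mm behind it; z points along the fingers, y is the line along which they close (so a half turn about z gives the same grasp; the last joint's range is limited). The gripper opens to 85 mm and grips with 20 to 120 N. Pads are 22 mm wide; open, the fingers measure 114 mm over their backs; the gripper's body (76 mm by 85 mm) begins 54 mm behind the grasp point. The pads swing forward as they close: fully open they stand 13 mm farther back than shut.
Start: joints at [-1.361, 0.181, 1.607, -0, 1.354, -0.206], TCP at [0.232, -0.526, 0.206] pointing down, gripper open.
Joint ranges: [-2.99, 2.99], [-0.89, 2.07], [0.3, 2.58], [-1.14, 4.28], [0, 2.63], [-3.12, 3.12]. Speed limits (rad/s): [2.57, 2.57, 3.01, 3.14, 3.14, 3.14].

INTERFACE

Orientations are given as a unit quaternion [w, x, y, z].
In Python, from bench import ctrl, camera, calibration, order, outline_of gives the robot as it stands.
- The arm moves only by the tool move_arm, never from a script. Its argument "series" is a list that holds one entry, the list of rows, each a list of 5 numbers: the opening, from 0 (shut) to 1 (fully open), then the shift along the tool's x, y, z in mm, then the turn about the tool's z in rad. A call has exactly 10 rows; each row is the pose to reach, as a shift and turn from the pose commanded when the call began, along the tool's axes at that moment; what a row does not reach only later rows make up. A row lasts 1/12 s, in which the tool goes at most 41.7 mm and 7.16 degrees, less where a joint would pass 70% of its speed; a pose out of reach is approached as far as the arm can. A call with a gripper value outside its range is refused whole. The fingers move at their own pace and stop on an object; the grip force is fixed at half the most. Time passes only in rows, so rows that repeat a pose let the fingers close, or fill a call up. It gives the time, the measured TCP pose, the force, the opening and the grip force at its end, in the units of the state.
- ctrl.get_obs(): the state, without advancing time (a new reading comes with each control period).
- camera(name): name is "scene" or "top"; returns (picture, depth): 400x640x3 uint8, blue, green, red; 400x640 float32, m along the optical axis (not along the pixel's ray), 0 where there is no reading.
- calibration(name): a dict with "intrinsics" (3x3 intrinsics, pixels), "rvec" (rotation vector, rad) and "tvec" (3), from world to camera coordinates, as OpenCV has them. Camera axes: x right, y down, z forward; pixel columns grow to the right and rows downward; lengths in m; the calibration is good to about 2 mm. A picture is of the moment at which its call begins. calibration takes no time and is no camera call.
- order.hand_in(): hands the job in; it is judged then, once.
Trained networks look in the newest picture that a camera, given by its name, has taken for a name from the list of things; names that differ only in an ending like _2 or _b are one class to them, and where a whole thing is asked for, a point or a joint stands for the part that bears it (a point fixed in the world has none). Each returns a list of dicts, best first, with "conf" (0 to 1); they miss things now and then, are a little off and sometimes report something else, mostly with a low value. They report only what shows in the picture. A call takes as long as a camera call. They do not tell look-alikes from the thing itself.
- outline_of(target, camera): "region" (400x640 bool, what is visible of it) and "bbox" ([centre column, centre row, width, height] in pixels, round what is visible of it).
The state is a dict: "time_s": time; "q": joint angles; "dq": joint speeds; "joint_efforts": joint torques, N m; "eef_pos": TCP position; "eef_rot": TCP orientation; "wrist_force": force on the tool from outside, world axes, zero at the start; "torque": the same for the moment, N m; "opening": opening from 0.0 (shut) to 1.0 (fully open); "grasp_force": force on a finger pad.
Only numpy, scipy, OpenCV 4.12 (cv2) and the standard library are available. Lean on these libraries where they do the work, as an engineer would, in place of code of your own. Each camera call takes 0.05 s, during which the arm holds its last target. There are 200 camera calls.

## Working session

There is one attempt and no reset: what is moved stays moved. The work goes in short steps, Python scripts to look and compute and a tool call to move; the robot and the scene stay as the last step left them, time stands still between calls to the robot, and variables do not carry over. Pictures are saved under pics/ and viewed, at most 13 in all, crops included, and the job is handed in when it is done.

Besides the shell and the picture viewer there is one more tool, called after "Call:" in YAML: its name, and indented under it one key for each argument. move_arm: Moves the arm, as the interface text tells. Its arguments: {"type":"object","properties":{"series":{"type":"array","items":{"type":"array","items":{"type":"array","items":{"type":"number"}}}}},"required":["series"]}

```bash
mkdir -p pics; cat > h.py <<'E'
import numpy as np, cv2
from bench import ctrl, camera, calibration, order, outline_of
def cam(n):
    c=calibration(n);R=cv2.Rodrigues(np.array(c["rvec"],float))[0];return np.array(c["intrinsics"]),R,np.array(c["tvec"],float).ravel()
def cloud(n,d):
    K,R,t=cam(n);v,u=np.mgrid[0:d.shape[0],0:d.shape[1]]
    p=np.stack([(u-K[0,2])/K[0,0]*d,(v-K[1,2])/K[1,1]*d,d],-1)
    return (p-t)@R
def proj(n,P):
    K,R,t=cam(n);q=(R@np.atleast_2d(P).T).T+t;q=q@K.T;return q[:,:2]/q[:,2:]
E
python3 - <<'E'
from h import *
for n in("scene","top"):
    im,d=camera(n);cv2.imwrite(f"pics/{n}0.png",im);P=cloud(n,d);np.save(n+"_P.npy",P)
    for t in["cover_knob","cover","top_tab","top_tray","steel_block","doming_block","flux_jar","bead_jar"]:
        for o in outline_of(t,n):
            r=o["region"]&(d>0)
            if r.sum()<3: continue
            q=P[r];print(n,t,round(o["conf"],2),np.round(o["bbox"]),"med",np.round(np.median(q,0),3),"z95",np.round(np.percentile(q[:,2],95),3),r.sum())
o=ctrl.get_obs();print(o["time_s"],o["eef_pos"],o["eef_rot"],o["opening"])
E
```

```text
scene cover_knob 0.9 [292. 238.  56.  44.] med [ 0.494 -0.028  0.07 ] z95 0.106 1150
scene cover_knob 0.57 [247. 296.  39.  30.] med [0.489 0.12  0.006] z95 0.03 743
scene cover 0.92 [246. 297.  40.  29.] med [0.489 0.119 0.006] z95 0.03 796
scene cover 0.66 [293. 238.  59.  40.] med [ 0.494 -0.028  0.07 ] z95 0.106 1171
scene top_tab 0.74 [283. 247.  74.  35.] med [0.553 0.027 0.067] z95 0.1 220
scene steel_block 0.76 [236. 218.  32.  24.] med [ 0.71  -0.027  0.019] z95 0.021 538
scene doming_block 0.65 [202. 229.  24.  24.] med [0.717 0.067 0.032] z95 0.042 469
scene bead_jar 0.72 [279. 194.  18.  22.] med [ 0.685 -0.162  0.034] z95 0.057 373
top cover_knob 0.69 [281. 227.  44.  44.] med [ 0.501 -0.038  0.07 ] z95 0.103 1883
top cover_knob 0.62 [334. 295.  32.  38.] med [ 0.352 -0.165  0.006] z95 0.031 728
top cover_knob 0.55 [222. 231.  36.  34.] med [0.494 0.113 0.006] z95 0.03 730
top cover_knob 0.35 [275. 223.  64.  54.] med [ 0.522 -0.003  0.066] z95 0.1 395
top cover_knob 0.17 [419. 283.  87. 152.] med [ 0.377 -0.367  0.008] z95 0.011 11261
top cover 0.98 [221. 229.  33.  36.
[... 430 characters left out ...]
 707
top steel_block 0.66 [340. 149.  20.  23.] med [ 0.692 -0.172  0.056] z95 0.059 400
top doming_block 0.82 [246. 135.  17.  20.] med [0.726 0.056 0.039] z95 0.044 388
top doming_block 0.23 [278. 228.  46.  44.] med [ 0.503 -0.038  0.07 ] z95 0.107 1704
top flux_jar 0.88 [349. 121.  24.  35.] med [ 0.755 -0.19   0.063] z95 0.066 527
top flux_jar 0.31 [246. 134.  22.  21.] med [0.725 0.056 0.039] z95 0.044 392
top bead_jar 0.64 [340. 150.  22.  24.] med [ 0.693 -0.172  0.056] z95 0.059 419
top bead_jar 0.26 [275. 223.  64.  55.] med [ 0.532 -0.028  0.067] z95 0.101 243
0.9 [ 0.23227915 -0.52602874  0.20622018] [2.22158490e-05 9.78471346e-01 2.06382713e-01 9.56482327e-06] 0.9977473667959256
```

View pics/scene0.png

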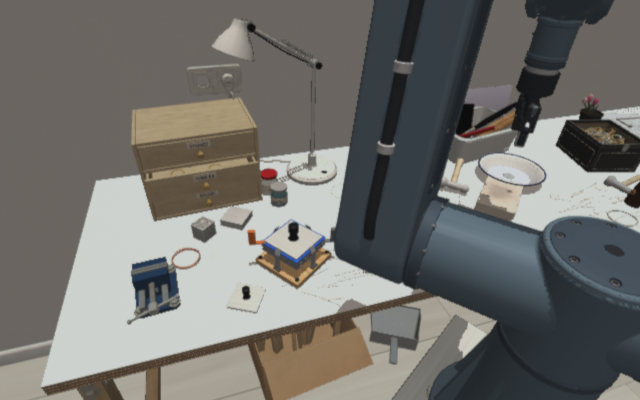

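View pics/top0.png

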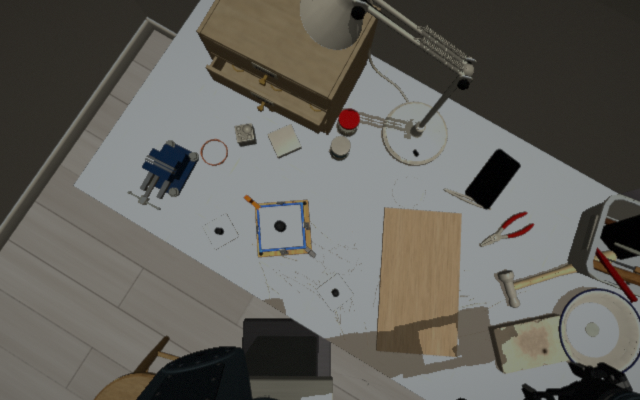

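Candidates for the cover knob in the top picture:
- Black knob on the stack at (280,226), on a sheet about 95 mm across.
- Knobs of the smaller covers lying on the bench at (219,231) and (335,293).

I choose the one on the stack. The orange tab is at (249,199); the grey tab at (311,253) is its look-alike. Next I'll check this in a crop and measure.

```bash
python3 - <<'E'
from h import *
im=cv2.imread("pics/top0.png");cv2.imwrite("pics/crop.png",cv2.resize(im[185:275,225:335],None,fx=6,fy=6,interpolation=cv2.INTER_CUBIC))
hs={}
for n in("top","scene"):
    im=cv2.imread(f"pics/{n}0.png");P=np.load(n+"_P.npy");z=P[...,2]
    h=cv2.cvtColor(im,cv2.COLOR_BGR2HSV)
    near=np.hypot(P[...,0]-.5,P[...,1]+.037)<.13
    k=near&(z>.1)&(h[...,2]<70)&(np.hypot(P[...,0]-.5,P[...,1]+.037)<.04)
    q=P[k];print(n,"knob",len(q),np.round([q.mean(0),q.min(0),q.max(0)],4).tolist())
    o=near&(h[...,0]<16)&(h[...,1]>170)&(z>.075);q=P[o];print("tab",len(q),np.round([q.mean(0),q.min(0),q.max(0)],4).tolist())
    o=o&(z>.095);q=P[o];print("tabtop",len(q),np.round(q.mean(0),4).tolist())
    s=near&(z>.067)&(z<.074)&(h[...,1]<60)&(h[...,2]>120);pt=P[s][:,:2].astype(np.float32)
    print("sheet",s.sum(),cv2.minAreaRect(pt*1000), P[s].mean(0))
    b=near&(h[...,0]>100)&(h[...,0]<130)&(h[...,1]>120)&(z>.062)&(z<.07);print("blue",b.sum(),cv2.minAreaRect(P[b][:,:2].astype(np.float32)*1000))
    g=near&(z>.08)&~k&~o&(h[...,1]<120)&(np.hypot(P[...,0]-.5,P[...,1]+.037)>.07);q=P[g];
    if len(q):print("greytab",len(q),q.mean(0))
    w=(z>.004)&(z<.013)&(np.abs(P[...,0]-.377)<.22)&(np.abs(P[...,1]+.367)<.2)&(h[...,1]>60)&(P[...,1]<-.22)
    w=cv2.morphologyEx(w.astype(np.uint8),cv2.MORPH_OPEN,np.ones((5,5)));nl,l,st,c=cv2.connectedComponentsWithStats(w);i=1+st[1:,4].argmax() if nl>1 else 0
    print("board",cv2.minAreaRect(P[l==i][:,:2].astype(np.float32)*1000),np.median(z[l==i]),(l==i).sum())
E
```

```text
top knob 88 [[0.5018, -0.0386, 0.1092], [0.492, -0.0486, 0.1001], [0.5118, -0.0269, 0.1131]]
tab 22 [[0.5452, 0.0119, 0.2113], [0.4492, -0.1206, 0.076], [0.5668, 0.0394, 0.9399]]
tabtop 17 [0.5416, 0.0069, 0.2486]
sheet 1564 ((502.7278747558594, -37.455753326416016), (94.33202362060547, 94.33130645751953), 5.260623455047607) [ 0.50224458 -0.03732875  0.07021438]
blue 241 ((502.38275146484375, -37.425960540771484), (104.08173370361328, 104.56670379638672), 5.289879322052002)
greytab 1068 [ 0.45014004 -0.11866216  0.90413998]
board ((380.99456787109375, -367.83905029296875), (190.49891662597656, 339.33935546875), 86.24406433105469) 0.008134798299589144 10981
scene knob 73 [[0.4984, -0.0322, 0.1067], [0.4898, -0.0457, 0.1], [0.5107, -0.0235, 0.1109]]
tab 46 [[0.5588, 0.0391, 0.0906], [0.5533, 0.0331, 0.0754], [0.5658, 0.0443, 0.1009]]
tabtop 15 [0.5602, 0.0384, 0.0992]
sheet 981 ((503.082763671875, -19.820396423339844), (138.76840209960938, 107.4009017944336), 85.71473693847656) [ 0.49638143 -0.03020997  0.06950644]
blue 167 ((496.4808654785156, -34.49698257446289), (97.07120513916016, 103.78645324707031), 5.820285320281982)
greytab 40 [ 0.49194577 -0.04347605  0.08852524]
board ((273.9866943359375, -314.7747802734375), (2829.758544921875, 1147.1036376953125), 59.988731384277344) 0.14731475109881867 256000
```

View pics/crop.png

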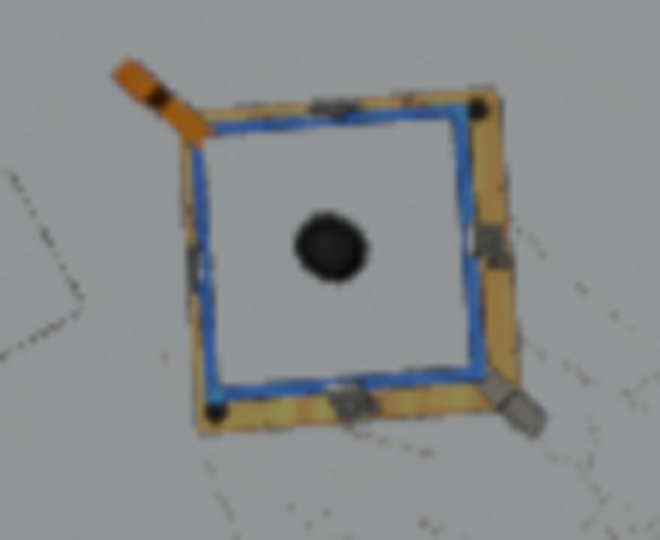

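The crop shows the knob at (332,247) at the centre of the large sheet inside the blue rim. The orange tab is upper left at (155,95) and the grey tab lower right at (515,405). The sheet measures 94 mm, z 70 mm and the knob top 111 mm, all as described. First I move over the stack and turn the fingers to the tab's y axis.

Call:
move_arm:
  series:
    - [[0.6,40,-30,0,-0.12],[0.6,75,-57,0,-0.24],[0.6,108,-82,0,-0.36],[0.6,141,-107,0,-0.4625],[0.6,174,-132,0,-0.4625],[0.6,207,-157,0,-0.4625],[0.6,240,-182,0,-0.4625],[0.6,273,-207,0,-0.4625],[0.6,306,-232,0,-0.4625],[0.6,333,-253,0,-0.4625]]

```text
time_s: 1.73
eef_pos: [0.4347, -0.1596, 0.2066]
eef_rot: [0.0, 0.905, 0.425, 0.0]
wrist_force: [0.5, -0.2, -0.9]
opening: 0.597
grasp_force: 0.0
```

```bash
cat >> h.py <<'E'
def go(P,th=None):
    "print shift/turn in tool axes from the present pose to TCP P"
    o=ctrl.get_obs();w,x,y,z=o["eef_rot"];a=2*np.arctan2(y,x)
    d=np.array(P)-o["eef_pos"]
    print("t",round(o["time_s"],2),"pos",np.round(o["eef_pos"],4),"yaw",round(np.degrees(a),2),"quat",np.round(o["eef_rot"],4),"op",round(o["opening"],3),"F",np.round(o["wrist_force"],1),"g",np.round(o["grasp_force"],1))
    print("shift mm",np.round(1000*np.array([d[0]*np.cos(a)+d[1]*np.sin(a),d[0]*np.sin(a)-d[1]*np.cos(a),-d[2]]),1),"turn",None if th is None else round(a-np.radians(th),4))
E
python3 -c "
from h import *
go([.5022,-.0380,.13],50.3)
# where would the tab and knob lie in the pictures
for n in('top','scene'): print(n,proj(n,[[.5625,.0348,.101],[.5022,-.038,.111]]))
"
```

```text
t 1.73 pos [ 0.4347 -0.1596  0.2066] yaw 50.3 quat [5.000e-04 9.052e-01 4.250e-01 3.000e-04] op 0.597 F [ 0.5 -0.2 -0.9] g 0.0
shift mm [136.7 -25.7  76.6] turn 0.0001
top [[247.00218467 197.82830475]
 [279.00020895 225.31530618]]
scene [[251.26579729 230.19137944]
 [293.67838388 223.61672595]]
```

Call:
move_arm:
  series:
    - [[0.6,35,-7,0,0],[0.6,70,-13,0,0],[0.6,105,-20,0,0],[0.6,125,-24,0,0],[0.6,136.7,-25.7,5,0],[0.6,136.7,-25.7,20,0],[0.6,136.7,-25.7,40,0],[0.6,136.7,-25.7,60,0],[0.6,136.7,-25.7,71,0],[0.6,136.7,-25.7,76.6,0]]

```text
time_s: 2.57
eef_pos: [0.5, -0.0399, 0.1275]
eef_rot: [-0.001, 0.905, 0.425, -0.001]
wrist_force: [-0.2, 0.3, 0.4]
opening: 0.601
grasp_force: 0.0
```

```bash
python3 - <<'E'
from h import *
go([.5022,-.0380,.081],50.3)
a,_=camera("top");b,_=camera("scene")
f=lambda im,c,r:cv2.resize(im[r-45:r+45,c-65:c+65],None,fx=6,fy=6,interpolation=cv2.INTER_CUBIC)[:, :]
cv2.imwrite("pics/c2.png",cv2.resize(np.vstack([f(a,280,225),f(b,290,225)]),(430,600)))
E
```

```text
t 2.57 pos [ 0.5    -0.0399  0.1275] yaw 50.29 quat [-0.0011  0.9053  0.4249 -0.0013] op 0.601 F [-0.2  0.3  0.4] g 0.0
shift mm [ 2.9  0.4 46.5] turn -0.0003
```

View pics/c2.png

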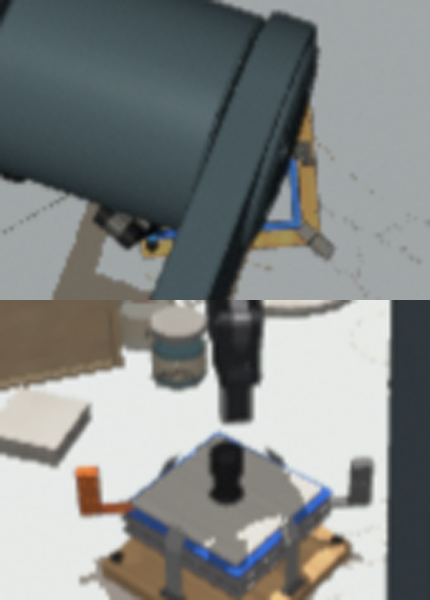

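```bash
python3 - <<'E'
from h import *
K,R,t=cam("scene");print("cam",-R.T@t)
y=np.array([np.cos(np.radians(-39.7)),np.sin(np.radians(-39.7)),0])
T=np.array([.5,-.0399,.1275])
print(proj("scene",[T,T+y*.026,T-y*.026,[.5022,-.038,.099],[.5022,-.038,.128]]))
im,d=camera("scene");P=cloud("scene",d);h=im.max(2)
m=(h<90)&(P[...,2]>.1)&(P[...,2]<.17)&(np.hypot(P[...,0]-.5,P[...,1]+.04)<.08)
for z in np.arange(.1,.17,.008):
    q=P[m&(abs(P[...,2]-z)<.004)]
    if len(q):print(round(z,3),len(q),q.min(0),q.max(0))
for r in range(196,236,3):
    c=np.where(h[r,270:320]<90)[0]+270;print(r,c.min() if len(c) else 0,c.max() if len(c) else 0,P[r,int(c.mean())].round(3) if len(c) else'')
E
```

```text
cam [0.03643021 0.42066495 0.65509441]
[[294.90844432 217.89618797]
 [293.79273932 210.70093957]
 [296.08108924 225.45864533]
 [293.73997236 227.72732333]
 [293.58936131 217.67509662]]
0.1 16 [ 0.48941428 -0.04071151  0.10005501] [ 0.50941844 -0.02411548  0.10396232]
0.108 66 [ 0.48912814 -0.0464203   0.10438924] [ 0.51293645 -0.02320647  0.11118042]
0.164 13 [ 0.46745983 -0.04916407  0.16465223] [ 0.52693067 -0.0106062   0.16785018]
196 272 302 [ 0.674 -0.182  0.027]
199 290 302 [ 0.465 -0.009  0.213]
202 272 302 [ 0.677 -0.193 -0.002]
205 276 300 [ 0.668 -0.184 -0.003]
208 292 300 [ 0.471 -0.015  0.184]
211 292 300 [ 0.472 -0.015  0.176]
214 293 299 [ 0.471 -0.014  0.169]
217 0 0 
220 0 0 
223 290 296 [ 0.506 -0.04   0.109]
226 288 298 [ 0.5   -0.033  0.109]
229 276 298 [ 0.497 -0.025  0.106]
232 289 297 [ 0.493 -0.027  0.099]
235 289 297 [ 0.494 -0.027  0.089]
```

```bash
python3 - <<'E'
from h import *
im,d=camera("scene");P=cloud("scene",d)
for r in range(208,232,2):print(r,[(c,im[r,c].tolist(),P[r,c].round(3).tolist()) for c in(292,296,299)])
E
```

```text
208 [(292, [84, 84, 84], [0.481, -0.013, 0.18]), (296, [34, 32, 31], [0.471, -0.014, 0.184]), (299, [52, 52, 51], [0.466, -0.018, 0.185])]
210 [(292, [84, 84, 84], [0.481, -0.013, 0.175]), (296, [35, 33, 32], [0.471, -0.014, 0.179]), (299, [54, 54, 54], [0.467, -0.019, 0.179])]
212 [(292, [83, 83, 83], [0.483, -0.015, 0.168]), (296, [36, 33, 33], [0.474, -0.017, 0.171]), (299, [52, 51, 51], [0.468, -0.02, 0.172])]
214 [(292, [91, 92, 92], [0.481, -0.013, 0.164]), (296, [56, 55, 54], [0.472, -0.015, 0.168]), (299, [76, 76, 75], [0.467, -0.019, 0.168])]
216 [(292, [192, 195, 191], [0.482, -0.014, 0.158]), (296, [201, 204, 200], [0.478, -0.021, 0.156]), (299, [211, 214, 210], [0.609, -0.164, 0.001])]
218 [(292, [230, 232, 228], [0.618, -0.146, -0.0]), (296, [232, 234, 231], [0.612, -0.155, -0.003]), (299, [232, 234, 231], [0.606, -0.161, -0.002])]
220 [(292, [192, 159, 141], [0.556, -0.085, 0.063]), (296, [230, 231, 228], [0.605, -0.148, -0.001]), (299, [231, 233, 231], [0.598, -0.153, -0.001])]
222 [(292, [72, 74, 75], [0.544, -0.074, 0.07]), (296, [169, 135, 118], [0.542, -0.085, 0.064]), (299, [229, 231, 227], [0.593, -0.148, -0.002])]
224 [(292, [26, 24, 25], [0.505, -0.036, 0.11]), (296, [32, 28, 26], [0.499, -0.043, 0.109]), (299, [147, 131, 123], [0.531, -0.084, 0.065])]
226 [(292, [29, 27, 27], [0.5, -0.031, 0.11]), (296, [27, 25, 26], [0.494, -0.037, 0.109]), (299, [121, 127, 129], [0.523, -0.076, 0.069])]
228 [(292, [28, 28, 28], [0.495, -0.026, 0.11]), (296, [26, 25, 25], [0.491, -0.034, 0.107]), (299, [120, 127, 129], [0.518, -0.072, 0.068])]
230 [(292, [22, 21, 19], [0.496, -0.026, 0.104]), (296, [22, 22, 21], [0.491, -0.034, 0.102]), (299, [121, 127, 129], [0.512, -0.065, 0.069])]
```

Call:
move_arm:
  series:
    - [[0.6,2.0,0.3,4,0],[0.6,2.0,0.3,8,0],[0.6,2.0,0.3,13,0],[0.6,2.0,0.3,18,0],[0.6,2.0,0.3,20,0],[0.6,2.0,0.3,22,0],[0.6,2.0,0.3,24,0],[0.6,2.0,0.3,24,0],[0.6,2.0,0.3,24,0],[0.6,2.0,0.3,24,0]]

```text
time_s: 3.6
eef_pos: [0.5031, -0.0385, 0.1058]
eef_rot: [0.0, 0.905, 0.425, 0.0]
wrist_force: [-0.6, 0.2, 0.7]
opening: 0.601
grasp_force: 0.0
```

```bash
python3 - <<'E'
from h import *
go([.5022,-.0380,.081],50.3)
im,d=camera("scene");P=cloud("scene",d)
for r in range(210,236,2):print(r,[(c,int(im[r,c].max()),P[r,c].round(3).tolist()) for c in(290,293,296)])
cv2.imwrite("pics/c3.png",cv2.resize(im[170:270,230:350],None,fx=6,fy=6,interpolation=cv2.INTER_CUBIC))
E
```

```text
t 3.6 pos [ 0.5031 -0.0385  0.1058] yaw 50.32 quat [1.000e-04 9.051e-01 4.252e-01 1.000e-04] op 0.601 F [-0.6  0.2  0.7] g 0.0
shift mm [-0.2 -1.  24.8] turn 0.0004
210 [(290, 41, [0.464, 0.009, 0.196]), (293, 44, [0.465, -0.0, 0.19]), (296, 45, [0.461, -0.004, 0.191])]
212 [(290, 56, [0.464, 0.009, 0.191]), (293, 38, [0.464, 0.001, 0.186]), (296, 37, [0.46, -0.003, 0.187])]
214 [(290, 84, [0.465, 0.008, 0.185]), (293, 30, [0.463, 0.003, 0.183]), (296, 33, [0.459, -0.002, 0.183])]
216 [(290, 117, [0.483, -0.009, 0.16]), (293, 33, [0.475, -0.01, 0.164]), (296, 34, [0.472, -0.015, 0.162])]
218 [(290, 117, [0.483, -0.009, 0.155]), (293, 34, [0.476, -0.01, 0.158]), (296, 34, [0.471, -0.015, 0.158])]
220 [(290, 101, [0.484, -0.01, 0.148]), (293, 32, [0.475, -0.009, 0.154]), (296, 32, [0.472, -0.015, 0.152])]
222 [(290, 96, [0.485, -0.01, 0.142]), (293, 35, [0.477, -0.012, 0.145]), (296, 34, [0.473, -0.016, 0.146])]
224 [(290, 64, [0.484, -0.009, 0.138]), (293, 58, [0.477, -0.011, 0.141]), (296, 58, [0.474, -0.017, 0.139])]
226 [(290, 29, [0.505, -0.03, 0.107]), (293, 37, [0.499, -0.033, 0.109]), (296, 32, [0.495, -0.038, 0.109])]
228 [(290, 25, [0.499, -0.023, 0.109]), (293, 30, [0.495, -0.028, 0.109]), (296, 26, [0.492, -0.035, 0.106])]
230 [(290, 24, [0.501, -0.025, 0.101]), (293, 23, [0.495, -0.029, 0.102]), (296, 25, [0.491, -0.034, 0.101])]
232 [(290, 27, [0.501, -0.025, 0.096]), (293, 23, [0.493, -0.026, 0.099]), (296, 24, [0.491, -0.034, 0.095])]
234 [(290, 35, [0.5, -0.024, 0.091]), (293, 23, [0.494, -0.027, 0.092]), (296, 35, [0.491, -0.034, 0.089])]
```

View pics/c3.png

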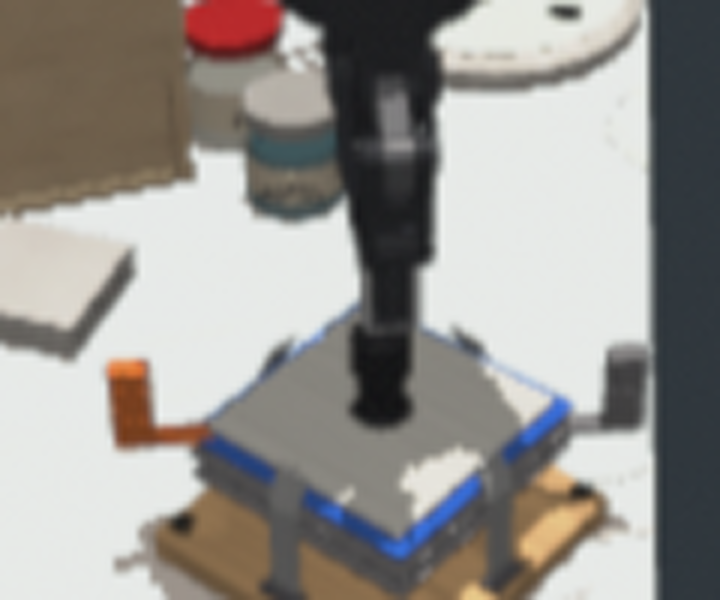

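The finger is lined up with the knob at (380,360) in the crop, and the visible finger tip is a bit above nominal because the open pads sit back. I'll descend to the grasp height and close.

Call:
move_arm:
  series:
    - [[0.6,-1,-1,6,0],[0.6,-1,-1,12,0],[0.6,-1,-1,18,0],[0.6,-1,-1,23,0],[0.6,-1,-1,25,0],[0.6,-1,-1,25,0],[0.45,-1,-1,25,0],[0.4,-1,-1,25,0],[0.4,-1,-1,25,0],[0.4,-1,-1,25,0]]

```text
time_s: 4.48
eef_pos: [0.5018, -0.0387, 0.0809]
eef_rot: [0.0, 0.905, 0.425, 0.0]
wrist_force: [-0.1, -0.0, -0.9]
opening: 0.399
grasp_force: 0.0
```

```bash
python3 - <<'E'
from h import *
go([.5022,-.0380,.081],50.3)
im,d=camera("scene");P=cloud("scene",d)
for r in range(214,244,2):print(r,[(c,int(im[r,c].max()),P[r,c].round(3).tolist()) for c in(290,293,296)])
E
```

```text
t 4.48 pos [ 0.5018 -0.0387  0.0809] yaw 50.32 quat [2.000e-04 9.051e-01 4.252e-01 2.000e-04] op 0.399 F [-0.1 -0.  -0.9] g 0.0
shift mm [ 0.8 -0.1 -0.1] turn 0.0004
214 [(290, 31, [0.476, -0.002, 0.173]), (293, 31, [0.459, 0.006, 0.187]), (296, 44, [0.457, -0.001, 0.184])]
216 [(290, 31, [0.476, -0.002, 0.168]), (293, 31, [0.461, 0.004, 0.18]), (296, 34, [0.457, 0.0, 0.18])]
218 [(290, 32, [0.476, -0.002, 0.163]), (293, 37, [0.463, 0.002, 0.172]), (296, 47, [0.469, -0.012, 0.161])]
220 [(290, 57, [0.473, 0.001, 0.161]), (293, 38, [0.468, -0.003, 0.161]), (296, 38, [0.466, -0.009, 0.159])]
222 [(290, 80, [0.49, -0.015, 0.137]), (293, 33, [0.469, -0.003, 0.156]), (296, 32, [0.464, -0.007, 0.156])]
224 [(290, 75, [0.489, -0.014, 0.131]), (293, 34, [0.481, -0.015, 0.135]), (296, 35, [0.477, -0.02, 0.135])]
226 [(290, 72, [0.49, -0.015, 0.125]), (293, 37, [0.481, -0.015, 0.13]), (296, 33, [0.478, -0.021, 0.129])]
228 [(290, 67, [0.493, -0.017, 0.117]), (293, 36, [0.481, -0.015, 0.125]), (296, 33, [0.476, -0.019, 0.126])]
230 [(290, 66, [0.492, -0.017, 0.111]), (293, 39, [0.481, -0.015, 0.119]), (296, 37, [0.477, -0.02, 0.119])]
232 [(290, 42, [0.5, -0.024, 0.097]), (293, 61, [0.487, -0.021, 0.106]), (296, 59, [0.483, -0.026, 0.105])]
234 [(290, 35, [0.501, -0.024, 0.09]), (293, 23, [0.493, -0.027, 0.093]), (296, 35, [0.491, -0.033, 0.09])]
236 [(290, 28, [0.503, -0.027, 0.081]), (293, 23, [0.496, -0.029, 0.083]), (296, 22, [0.493, -0.035, 0.082])]
238 [(290, 24, [0.503, -0.026, 0.075]), (293, 23, [0.496, -0.029, 0.078]), (296, 24, [0.493, -0.036, 0.075])]
240 [(290, 77, [0.502, -0.026, 0.07]), (293, 40, [0.495, -0.028, 0.073]), (296, 71, [0.491, -0.034, 0.072])]
242 [(290, 135, [0.496, -0.019, 0.072]), (293, 123, [0.493, -0.026, 0.069]), (296, 132, [0.489, -0.031, 0.069])]
```

Call:
move_arm:
  series:
    - [[0.4,0.5,0,3,0],[0.4,0.5,0,5,0],[0.4,0.5,0,5,0],[0.2,0.5,0,5,0],[0,0.5,0,5,0],[0,0.5,0,5,0],[0,0.5,0,5,0],[0,0.5,0,5,0],[0,0.5,0,5,0],[0,0.5,0,5,0]]

```text
time_s: 5.37
eef_pos: [0.5019, -0.0382, 0.0756]
eef_rot: [-0.0, 0.905, 0.425, 0.0]
wrist_force: [-1.0, 1.0, 0.3]
opening: 0.243
grasp_force: 58.7
```

Call:
move_arm:
  series:
    - [[0,0,0,-2,0],[0,0,0,-5,0],[0,0,0,-8,0],[0,0,0,-12,0],[0,0,0,-18,0],[0,0,0,-26,0],[0,0,0,-36,0],[0,0,0,-46,0],[0,0,0,-56,0],[0,0,0,-60,0]]

```text
time_s: 6.2
eef_pos: [0.5031, -0.0385, 0.138]
eef_rot: [0.001, 0.905, 0.425, 0.001]
wrist_force: [-0.5, 0.7, -0.4]
opening: 0.241
grasp_force: 58.8
```

```bash
python3 - <<'E'
from h import *
go([.381,-.3678,.14],50.3)
im,d=camera("scene")
cv2.imwrite("pics/c4.png",cv2.resize(im[160:280,220:360],None,fx=5,fy=5,interpolation=cv2.INTER_CUBIC))
E
```

```text
t 6.2 pos [ 0.5031 -0.0385  0.138 ] yaw 50.33 quat [0.0011 0.9051 0.4252 0.0012] op 0.241 F [-0.5  0.7 -0.4] g 58.8
shift mm [-331.4  116.2   -2. ] turn 0.0005
```

View pics/c4.png

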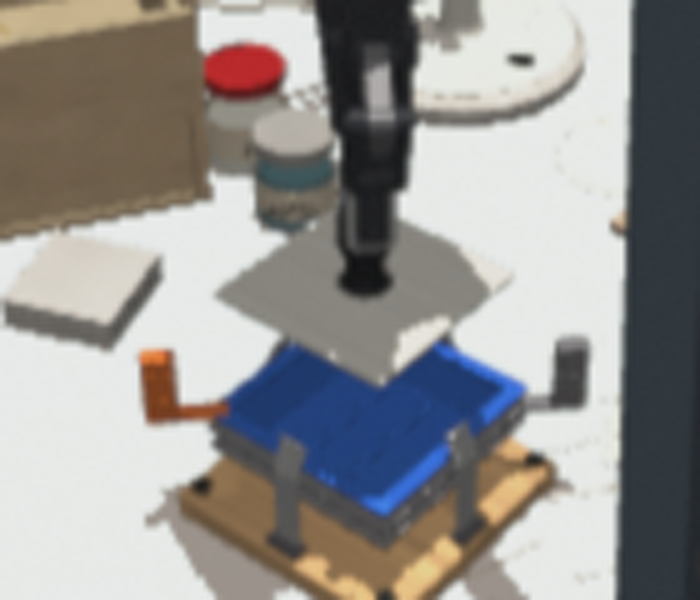

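The cover hangs from the knob, about level, and the blue tray is exposed below with the orange tab at (157,385). Now I carry it to the board.

Call:
move_arm:
  series:
    - [[0,-13,5,0,0],[0,-43,15,0,0],[0,-80,28,0,0],[0,-118,41,0,0],[0,-156,55,0,0],[0,-194,68,0,0],[0,-232,81,0,0],[0,-270,95,0,0],[0,-306,107,0,0],[0,-331,116,0,0]]

```text
time_s: 7.08
eef_pos: [0.3782, -0.37, 0.1357]
eef_rot: [0.0, 0.906, 0.424, -0.0]
wrist_force: [0.6, 0.4, -1.1]
opening: 0.241
grasp_force: 58.8
```

Call:
move_arm:
  series:
    - [[0,0,0,0,0],[0,0,0,15,0],[0,0,0,35,0],[0,0,0,55,0],[0,0,0,70,0],[0,0,0,80,0],[0,0,0,85,0],[0,0,0,88,0],[0,0,0,90,0],[0,0,0,90,0]]

```text
time_s: 7.92
eef_pos: [0.3802, -0.3673, 0.046]
eef_rot: [0.0, 0.905, 0.425, 0.0]
wrist_force: [-0.1, 0.4, -1.6]
opening: 0.239
grasp_force: 58.9
```

```bash
python3 - <<'E'
from h import *
go([.381,-.3678,.0226],50.3)
im,d=camera("top");P=cloud("top",d);h=cv2.cvtColor(im,cv2.COLOR_BGR2HSV)
m=(np.hypot(P[...,0]-.381,P[...,1]+.368)<.075)&(h[...,1]<50)&(P[...,2]>.0)&(P[...,2]<.07)
q=P[m];print(len(q));
if len(q)>50:
    A=np.c_[q[:,:2],np.ones(len(q))];c=np.linalg.lstsq(A,q[:,2],rcond=None)[0];print(c,q.mean(0),np.percentile(q[:,2],[2,50,98]),cv2.minAreaRect(q[:,:2].astype(np.float32)*1000))
cv2.imwrite("pics/c5.png",cv2.resize(im[200:370,330:500],None,fx=3.4,fy=3.4,interpolation=cv2.INTER_CUBIC))
E
```

```text
t 7.92 pos [ 0.3802 -0.3673  0.046 ] yaw 50.33 quat [4.000e-04 9.051e-01 4.252e-01 1.000e-04] op 0.239 F [-0.1  0.4 -1.6] g 58.9
shift mm [ 0.1  1.  23.4] turn 0.0006
975
[-6.98223715e-05  6.90018299e-03  4.33219209e-02] [ 0.39165337 -0.35174535  0.04086747] [0.03749612 0.04089075 0.0441317 ] ((381.89227294921875, -366.5689697265625), (93.7794189453125, 94.49531555175781), 5.387235641479492)
```

View pics/c5.png

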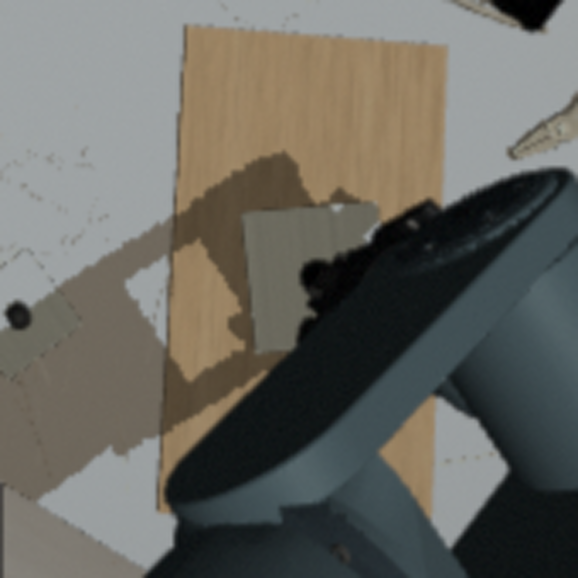

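The cover is level over the board at (310,275), with its upper face at 41 mm. It needs to come down about 24 mm.

Call:
move_arm:
  series:
    - [[0,0,0,6,0],[0,0,0,11,0],[0,0,0,15,0],[0,0,0,18,0],[0,0,0,20,0],[0,0,0,21,0],[0,0,0,22,0],[0,0,0,23,0],[0,0,0,23.7,0],[0,0,0,23.7,0]]

```text
time_s: 8.8
eef_pos: [0.3799, -0.3669, 0.0223]
eef_rot: [-0.0, 0.905, 0.425, -0.0]
wrist_force: [-1.8, 1.9, 4.3]
opening: 0.242
grasp_force: 59.3
```

Call:
move_arm:
  series:
    - [[0.3,0,0,0,0],[0.4,0,0,0,0],[0.6,0,0,0,0],[0.6,0,0,0,0],[0.6,0,0,0,0],[0.6,0,0,-8,0],[0.6,0,0,-25,0],[0.6,0,0,-55,0],[0.6,0,0,-90,0],[0.6,0,0,-120,0]]

```text
time_s: 9.63
eef_pos: [0.3798, -0.367, 0.1442]
eef_rot: [0.0, 0.905, 0.425, 0.0]
wrist_force: [0.9, -1.4, 0.6]
opening: 0.6
grasp_force: 0.0
```

```bash
python3 - <<'E'
from h import *
go([.5625,.0346,.16],50.3)
im,d=camera("top");P=cloud("top",d);h=cv2.cvtColor(im,cv2.COLOR_BGR2HSV)
m=(np.hypot(P[...,0]-.381,P[...,1]+.368)<.075)&(h[...,1]<50)&(P[...,2]>.0)&(P[...,2]<.03)
q=P[m];A=np.c_[q[:,:2],np.ones(len(q))];c=np.linalg.lstsq(A,q[:,2],rcond=None)[0];print(len(q),c,np.percentile(q[:,2],[2,50,98]),cv2.minAreaRect(q[:,:2].astype(np.float32)*1000))
# tab in both pictures
im2,d2=camera("scene")
for n,I,D in(("top",im,d),("scene",im2,d2)):
    Q=cloud(n,D);h=cv2.cvtColor(I,cv2.COLOR_BGR2HSV)
    o=(h[...,0]<16)&(h[...,1]>150)&(Q[...,2]>.05)&(np.hypot(Q[...,0]-.5625,Q[...,1]-.0346)<.04)
    print(n,o.sum());
    t=o&(Q[...,2]>.093)
    v,u=np.where(o);print("px",u.mean(),v.mean(),u.min(),u.max(),v.min(),v.max())
    if t.any():print(Q[t].mean(0),Q[t].min(0),Q[t].max(0),Q[o].min(0),Q[o].max(0))
    b=(h[...,0]>100)&(h[...,0]<130)&(h[...,1]>120)&(Q[...,2]>.062)&(Q[...,2]<.07)&(np.hypot(Q[...,0]-.5,Q[...,1]+.037)<.09);print("blue",b.sum(),cv2.minAreaRect(Q[b][:,:2].astype(np.float32)*1000))
    print(proj(n,[[.5625,.0346,.101],[.5625,.0346,.066]]))
E
```

```text
t 9.63 pos [ 0.3798 -0.367   0.1442] yaw 50.32 quat [2.000e-04 9.051e-01 4.252e-01 0.000e+00] op 0.6 F [ 0.9 -1.4  0.6] g 0.0
shift mm [ 425.7 -115.8  -15.8] turn 0.0004
1404 [-1.22555843e-03 -8.65465677e-05  1.75532300e-02] [0.0136988  0.01713608 0.02049837] ((381.4776916503906, -366.4169006347656), (94.22052001953125, 94.14464569091797), 4.792102813720703)
top 30
px 250.3 200.4 245 259 196 208
[0.56164611 0.03392214 0.10072298] [0.5555873  0.02802968 0.09819083] [0.56688018 0.03958397 0.10563771] [0.54390547 0.0130258  0.06632939] [0.56688018 0.03958397 0.10563771]
blue 549 ((503.2609558105469, -37.279884338378906), (105.55288696289062, 104.75104522705078), 5.30261754989624)
[[247.09331922 197.82950355]
 [249.85445646 199.91118396]]
scene 84
px 253.08333333333334 237.70238095238096 248 264 230 243
[0.55999779 0.03793595 0.09820994] [0.55452452 0.03248478 0.09301621] [0.56699758 0.04313747 0.10096635] [0.54653668 0.01374516 0.06303349] [0.56699758 0.04397119 0.10096635]
blue 400 ((502.4619445800781, -35.96266174316406), (107.66317749023438, 108.33088684082031), 4.883116245269775)
[[251.33549467 230.14874458]
 [252.52006011 241.85836486]]
```

The cover lies flat on the board with its upper face at 17 mm. The tab is at about (0.562, 0.0345), so I go over it.

Call:
move_arm:
  series:
    - [[0.45,25,-7,-16,0],[0.45,64,-18,-16,0],[0.45,104,-28,-16,0],[0.45,144,-39,-16,0],[0.45,184,-50,-16,0],[0.45,224,-61,-16,0],[0.45,264,-72,-16,0],[0.45,304,-83,-16,0],[0.45,344,-94,-16,0],[0.45,382,-104,-16,0]]

```text
time_s: 10.57
eef_pos: [0.5439, -0.0042, 0.1577]
eef_rot: [-0.0, 0.905, 0.425, -0.0]
wrist_force: [0.9, -0.1, 0.7]
opening: 0.45
grasp_force: 0.0
```

Call:
move_arm:
  series:
    - [[0.45,25,-7,0,0],[0.45,40,-11,0,0],[0.45,43.3,-11.6,0,0],[0.45,43.3,-11.6,0,0],[0.45,43.3,-11.6,10,0],[0.45,43.3,-11.6,20,0],[0.45,43.3,-11.6,30,0],[0.45,43.3,-11.6,35,0],[0.45,43.3,-11.6,35,0],[0.45,43.3,-11.6,35,0]]

```text
time_s: 11.4
eef_pos: [0.5619, 0.0336, 0.1222]
eef_rot: [-0.0, 0.905, 0.425, -0.001]
wrist_force: [-0.2, 0.9, 0.0]
opening: 0.45
grasp_force: 0.0
```

```bash
python3 - <<'E'
from h import *
go([.5622,.0345,.063],50.3)
im,d=camera("scene")
cv2.imwrite("pics/c6.png",cv2.resize(im[170:280,220:340],None,fx=5,fy=5,interpolation=cv2.INTER_CUBIC))
E
```

```text
t 11.4 pos [0.5619 0.0336 0.1222] yaw 50.27 quat [-4.000e-04  9.053e-01  4.248e-01 -6.000e-04] op 0.45 F [-0.2  0.9  0. ] g 0.0
shift mm [ 0.9 -0.3 59.2] turn -0.0005
```

View pics/c6.png

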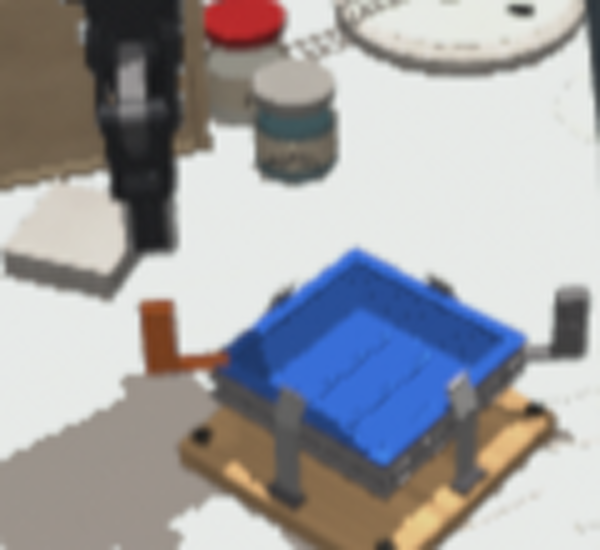

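The finger at (152,245) is right above the tab at (157,335). Descend and close.

Call:
move_arm:
  series:
    - [[0.45,1,0,12,0],[0.45,1,0,24,0],[0.45,1,0,36,0],[0.45,1,0,46,0],[0.45,1,0,54,0],[0.45,1,0,58,0],[0.45,1,0,59,0],[0.45,1,0,59,0],[0.3,1,0,59,0],[0,1,0,59,0]]

```text
time_s: 12.28
eef_pos: [0.5636, 0.0348, 0.0646]
eef_rot: [0.0, 0.905, 0.425, 0.001]
wrist_force: [0.3, -0.1, 0.4]
opening: 0.178
grasp_force: 0.0
```

Call:
move_arm:
  series:
    - [[0,0,0,0,0],[0,0,0,0,0],[0,0,0,0,0],[0,0,0,0,0],[0,0,0,0,0],[0,0,0,0,0],[0,-0.5,0,-2,0],[0,-1,0,-4,0],[0,-1,0,-4,0],[0,-1,0,-4,0]]

```text
time_s: 13.12
eef_pos: [0.562, 0.0342, 0.0676]
eef_rot: [-0.0, 0.905, 0.425, -0.0]
wrist_force: [0.8, 0.4, -1.5]
opening: 0.096
grasp_force: 58.6
```

```bash
cat >> h.py <<'E'
def tray(show=None):
    im,d=camera("scene");Q=cloud("scene",d);h=cv2.cvtColor(im,cv2.COLOR_BGR2HSV)
    b=(h[...,0]>100)&(h[...,0]<130)&(h[...,1]>120)&(np.hypot(Q[...,0]-.5,Q[...,1]+.037)<.15)&(Q[...,2]>.03)
    b=cv2.erode(b.astype(np.uint8),np.ones((3,3)))>0
    u=np.array([np.cos(np.radians(50.3)),np.sin(np.radians(50.3))]);w=np.array([u[1],-u[0]])
    X=(Q[...,:2]-[.5025,-.0375])@u*1000;Y=(Q[...,:2]-[.5025,-.0375])@w*1000;Z=Q[...,2]*1000
    # floor plane: robust fit (RANSAC) of the blue points
    p=np.c_[X[b],Y[b],Z[b]];rng=np.random.default_rng(0);best=0
    for _ in range(400):
        s=p[rng.choice(len(p),3,False)];n=np.cross(s[1]-s[0],s[2]-s[0]);n/=np.linalg.norm(n)+1e-9
        if abs(n[2])<.7: continue
        k=abs((p-s[0])@n)<2
        if k.sum()>best:best=k.sum();K=k
    c=np.linalg.lstsq(np.c_[p[K][:,:2],np.ones(best)],p[K][:,2],rcond=None)[0]
    print("blue",len(p),"floor n",best,"tilt deg x,y",np.degrees(np.arctan(c[:2])).round(1),"floor z at centre",c[2].round(1),"x range",np.percentile(p[:,0],[1,99]).round(),"z range",np.percentile(p[:,2],[1,99]).round())
    for x0 in(-70,-55,60):
        e=b&(abs(Y)<12)&(abs(X-x0)<8)
        if e.any():print(" at x",x0,"max z",Z[e].max().round(1))
    if show:cv2.imwrite(show,cv2.resize(im[130:280,200:360],None,fx=4,fy=4,interpolation=cv2.INTER_CUBIC))
E
python3 -c "
from h import *
go([.5622,.0345,.063],50.3);tray()"
```

```text
t 13.12 pos [0.562  0.0342 0.0676] yaw 50.31 quat [-3.000e-04  9.051e-01  4.251e-01 -3.000e-04] op 0.096 F [ 0.8  0.4 -1.5] g 58.6
shift mm [ 0.4 -0.   4.6] turn 0.0002
blue 1066 floor n 545 tilt deg x,y [1.1 0.2] floor z at centre 46.8 x range [-58.  56.] z range [45. 68.]
 at x -70 max z 66.4
 at x -55 max z 67.1
 at x 60 max z 69.5
```

Call:
move_arm:
  series:
    - [[0,-0.5,0,-1.5,0],[0,-1,0,-3,0],[0,-1.5,0,-5,0],[0,-2,0,-7,0],[0,-2.5,0,-9,0],[0,-3,0,-11,0],[0,-4,0,-13,0],[0,-4.5,0,-15,0],[0,-5,0,-16,0],[0,-5,0,-16,0]]

```text
time_s: 14.0
eef_pos: [0.56, 0.0303, 0.0848]
eef_rot: [0.0, 0.905, 0.425, 0.001]
wrist_force: [-0.1, 0.9, -2.3]
opening: 0.092
grasp_force: 58.8
```

```bash
python3 -c "
from h import *
go([.5622,.0345,.063],50.3);tray('pics/c7.png')"
```

```text
t 14.0 pos [0.56   0.0303 0.0848] yaw 50.3 quat [3.000e-04 9.052e-01 4.250e-01 1.000e-03] op 0.092 F [-0.1  0.9 -2.3] g 58.8
shift mm [ 4.6 -1.  21.8] turn 0.0
blue 1146 floor n 537 tilt deg x,y [6.7 0.5] floor z at centre 53.5 x range [-57.  56.] z range [49. 80.]
 at x -70 max z 66.1
 at x -55 max z 67.3
 at x 60 max z 81.9
```

View pics/c7.png

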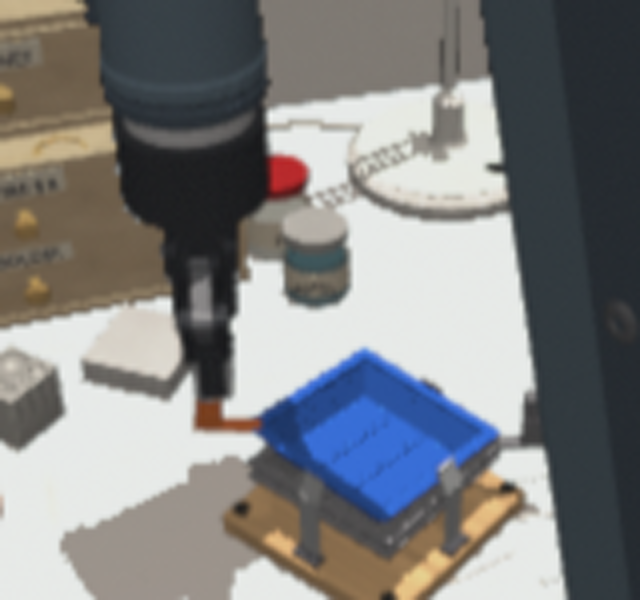

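The tab corner is up (tilt 6.7°), while the opposite rim corner is still at 66 mm. Now lift the whole tray.

Call:
move_arm:
  series:
    - [[0,0,0,-2,0],[0,0,0,-5,0],[0,0,0,-9,0],[0,0,0,-13,0],[0,0,0,-17,0],[0,0,0,-21,0],[0,0,0,-25,0],[0,0,0,-28,0],[0,0,0,-30,0],[0,0,0,-30,0]]

```text
time_s: 14.88
eef_pos: [0.5596, 0.0301, 0.1146]
eef_rot: [0.0, 0.905, 0.425, 0.0]
wrist_force: [0.6, -0.2, -0.0]
opening: 0.09
grasp_force: 58.8
```

```bash
python3 -c "
from h import *
go([.5622,.0345,.063],50.3);tray()"
```

```text
t 14.88 pos [0.5596 0.0301 0.1146] yaw 50.33 quat [3.000e-04 9.051e-01 4.252e-01 4.000e-04] op 0.09 F [ 0.6 -0.2 -0. ] g 58.8
shift mm [ 5.  -0.7 51.6] turn 0.0004
blue 1165 floor n 545 tilt deg x,y [7.3 0. ] floor z at centre 82.8 x range [-55.  57.] z range [ 78. 109.]
 at x -55 max z 96.7
 at x 60 max z 110.8
```

The tray is free, with a 7.3° tilt left from the peel, and the moves have no tool tilt. I'll level it by gently resting the far corner on the fixed grey tab (top 91 mm) while lowering the held tab.

Call:
move_arm:
  series:
    - [[0,0,0,-8,0],[0,0,0,-18,0],[0,0,0,-28,0],[0,0,0,-36,0],[0,0,0,-40,0],[0,-6,0,-40,0],[0,-14,0,-40,0],[0,-22,0,-40,0],[0,-25,0,-40,0],[0,-25,0,-40,0]]

```text
time_s: 15.77
eef_pos: [0.5422, 0.0102, 0.1533]
eef_rot: [-0.0, 0.905, 0.425, -0.001]
wrist_force: [-0.9, -0.5, -0.7]
opening: 0.094
grasp_force: 58.8
```

```bash
python3 -c "
from h import *
go([.5622,.0345,.063],50.3);tray('pics/c8.png')"
```

```text
t 15.77 pos [0.5422 0.0102 0.1533] yaw 50.25 quat [-3.000e-04  9.054e-01  4.246e-01 -6.000e-04] op 0.094 F [-0.9 -0.5 -0.7] g 58.8
shift mm [31.4 -0.2 90.3] turn -0.0009
blue 1153 floor n 521 tilt deg x,y [7.2 0.4] floor z at centre 125.3 x range [-82.  31.] z range [117. 148.]
 at x -70 max z 133.8
 at x -55 max z 122.0
```

View pics/c8.png

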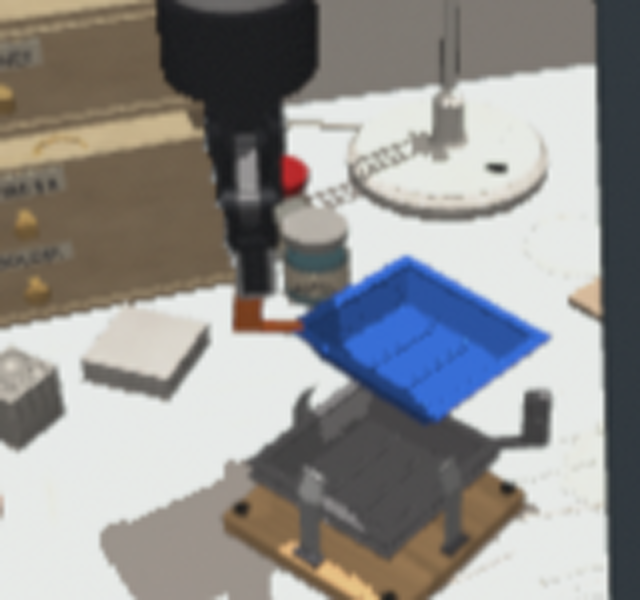

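The tray is free in the grip, with its far corner just above the grey tab at (537,395). Lower gently.

Call:
move_arm:
  series:
    - [[0,0,0,4,0],[0,0,0,8,0],[0,0,0,12,0],[0,0,0,15,0],[0,0,0,18,0],[0,0,0,21,0],[0,0,0,24,0],[0,0,0,27,0],[0,0,0,30,0],[0,0,0,30,0]]

```text
time_s: 16.65
eef_pos: [0.5428, 0.0111, 0.1231]
eef_rot: [-0.0, 0.905, 0.425, -0.0]
wrist_force: [-0.5, -0.4, -0.5]
opening: 0.094
grasp_force: 58.8
```

```bash
python3 -c "
from h import *
go([.5622,.0345,.063],50.3);tray()"
```

```text
t 16.65 pos [0.5428 0.0111 0.1231] yaw 50.32 quat [-4.000e-04  9.051e-01  4.252e-01 -4.000e-04] op 0.094 F [-0.5 -0.4 -0.5] g 58.8
shift mm [30.4  0.  60.1] turn 0.0004
blue 1165 floor n 541 tilt deg x,y [ 7.1 -0. ] floor z at centre 94.6 x range [-81.  32.] z range [ 87. 118.]
 at x -70 max z 105.4
 at x -55 max z 94.3
```

No contact yet: the walls slope, so the bottom stops short of the grey tab. I'll raise it, shift it further and lower again.

Call:
move_arm:
  series:
    - [[0,0,0,-10,0],[0,0,0,-22,0],[0,0,0,-30,0],[0,-8,0,-30,0],[0,-17,0,-30,0],[0,-25,0,-30,0],[0,-25,0,-30,0],[0,-25,0,-24,0],[0,-25,0,-18,0],[0,-25,0,-15,0]]

```text
time_s: 17.53
eef_pos: [0.5265, -0.008, 0.1374]
eef_rot: [-0.001, 0.905, 0.425, -0.001]
wrist_force: [-0.4, 0.7, -1.1]
opening: 0.09
grasp_force: 58.8
```

Call:
move_arm:
  series:
    - [[0,0,0,2,0],[0,0,0,4,0],[0,0,0,6,0],[0,0,0,8,0],[0,0,0,10,0],[0,0,0,12,0],[0,0,0,14,0],[0,0,0,16,0],[0,0,0,18,0],[0,0,0,18,0]]

```text
time_s: 18.37
eef_pos: [0.5301, -0.0071, 0.1228]
eef_rot: [0.001, 0.905, 0.425, 0.003]
wrist_force: [6.0, 7.8, 7.5]
opening: 0.094
grasp_force: 59.8
```

```bash
python3 -c "
from h import *
go([.5622,.0345,.063],50.3);tray()"
```

```text
t 18.37 pos [ 0.5301 -0.0071  0.1228] yaw 50.32 quat [7.000e-04 9.051e-01 4.251e-01 3.200e-03] op 0.094 F [6.  7.8 7.5] g 59.8
shift mm [52.5 -1.9 59.8] turn 0.0003
blue 1171 floor n 540 tilt deg x,y [ 3.9 -0.2] floor z at centre 99.8 x range [-106.    7.] z range [ 93. 120.]
 at x -70 max z 97.6
 at x -55 max z 98.2
```

The tilt is down to 3.9° under light contact. Lift clear, go back over the nest and hold high.

Call:
move_arm:
  series:
    - [[0,0,0,-3,0],[0,0,0,-8,0],[0,0,0,-16,0],[0,0,0,-26,0],[0,0,0,-38,0],[0,0,0,-50,0],[0,0,0,-62,0],[0,0,0,-74,0],[0,0,0,-84,0],[0,0,0,-90,0]]

```text
time_s: 19.25
eef_pos: [0.528, -0.0084, 0.213]
eef_rot: [0.001, 0.905, 0.425, 0.001]
wrist_force: [-0.8, -0.1, -0.8]
opening: 0.093
grasp_force: 58.8
```

Call:
move_arm:
  series:
    - [[0,4,0,-3,0],[0,12,0,-8,0],[0,22,0,-12,0],[0,32,0,-15,0],[0,41,0,-15,0],[0,47,0,-15,0],[0,50,0,-15,0],[0,50,0,-15,0],[0,50,0,-15,0],[0,50,0,-15,0]]

```text
time_s: 20.08
eef_pos: [0.5589, 0.0302, 0.2256]
eef_rot: [-0.0, 0.905, 0.425, -0.0]
wrist_force: [-0.8, -0.5, -0.7]
opening: 0.088
grasp_force: 58.8
```

```bash
python3 - <<'E'
from h import *
go([.5622,.0345,.063],50.3);tray("pics/c9.png")
im,d=camera("top");P=cloud("top",d)
for t in["steel_block","doming_block","flux_jar","bead_jar","cover"]:
    for o in outline_of(t,"top")[:2]:
        q=P[o["region"]&(d>0)];print(t,round(o["conf"],2),np.round(o["bbox"]),np.median(q,0).round(3))
E
```

```text
t 20.08 pos [0.5589 0.0302 0.2256] yaw 50.32 quat [-1.000e-04  9.051e-01  4.252e-01 -3.000e-04] op 0.088 F [-0.8 -0.5 -0.7] g 58.8
shift mm [  5.4  -0.2 162.6] turn 0.0004
blue 1221 floor n 512 tilt deg x,y [6.3 0.8] floor z at centre 194.0 x range [-56.  57.] z range [189. 221.]
 at x -70 max z 205.2
 at x -55 max z 208.9
 at x 60 max z 222.9
steel_block 0.57 [284. 141.  30.  35.] [ 0.717 -0.038  0.02 ]
doming_block 0.54 [249. 136.  18.  21.] [0.723 0.052 0.038]
flux_jar 0.89 [350. 123.  22.  31.] [ 0.752 -0.19   0.063]
flux_jar 0.57 [271. 223.  63.  63.] [ 0.505 -0.034  0.2  ]
cover 0.93 [225. 230.  25.  40.] [0.489 0.104 0.006]
cover 0.87 [418. 282.  46.  44.] [ 0.382 -0.363  0.017]
```

View pics/c9.png

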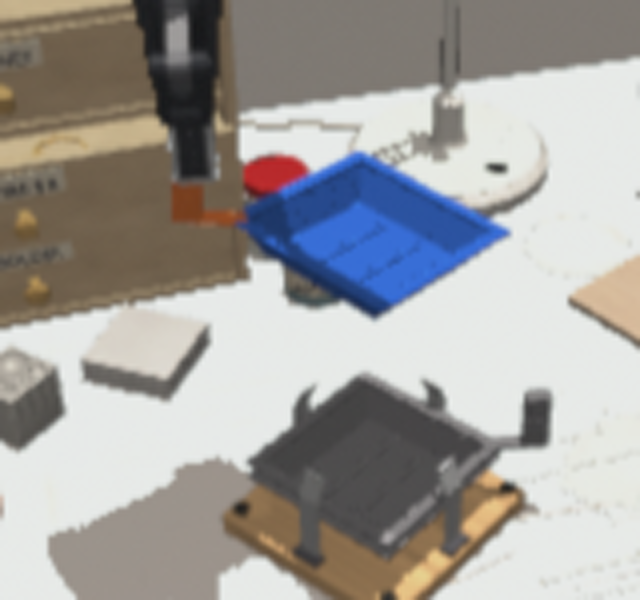

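The tray is held about 148 mm above its nest. Its tilt is about 6° and the nest is empty. The cover lies on the board and the blocks and red-lid jar measure where they were. The bead jar is mostly hidden behind the tray, and nothing came near it. Handing in.

```bash
python3 -c "
from bench import order
print(order.hand_in())"
```

```text
the job is handed in; nothing more can be done
None
```

Job handed in at about 20 s: the cover lies flat, knob up, on the board, and the peeled blue tray is held still by its tab about 15 cm above its nest; it is not fully level (about 6° tilt left from the peel, only partly removed by resting its far corner on the fixed grey tab).

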